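# Balance the centrifuge rotor by swapping its adapters

## Task

The six-place rotor has been loaded out of balance: no adapter faces one of its own kind. Swap adapters, parking one on the empty tray or free bench on the way, until every adapter stands straight across the hub from the other one with the same kind of tubes (one wide cap, one narrow cap, or four small caps), all six fully seated upright in the buckets. Tip none of them over, and leave the beaker and the brown bottle where they stand.

Things in the scene. Friction and masses are not known exactly. Their poses are not given: they have to be found in the camera images.
- rotor: Fixed aluminium centrifuge rotor, 224 mm across, on a stand. Origin: on its axis at bench level; z up. Six open buckets 85 mm from the axis, at k x 60 deg (k = 0..5) from its x axis; k faces k+3. Bucket: bore 46, outside 54 mm, inner floor at 30, rim at 75 mm. A seated adapter's origin is at 30 mm; 40 mm of its body show above the rim. Hub and knob end below 85 mm. All six full at the start.
- adapter_50_a: Loose rigid loaded adapter, 110 g: white round body 40 mm across, 85 mm tall, two grey rings; lowest 10 mm taper to a flat 30 mm foot, on which it also stands by itself. On top one wide ribbed blue cap, 34 mm across, top at 104 mm. Same kind: adapter_50_b. Origin: centre of the foot's underside; z up its axis; turn about z is free.
- adapter_15_a: Loose rigid loaded adapter, 110 g: white round body 40 mm across, 85 mm tall, two grey rings; lowest 10 mm taper to a flat 30 mm foot, on which it also stands by itself. On top one narrow ribbed blue cap, 21 mm across, in a black ring, top at 109 mm. Same kind: adapter_15_b. Origin: centre of the foot's underside; z up its axis; turn about z is free.
- adapter_15_b: Loose rigid loaded adapter, 110 g: white round body 40 mm across, 85 mm tall, two grey rings; lowest 10 mm taper to a flat 30 mm foot, on which it also stands by itself. On top one narrow ribbed blue cap, 21 mm across, in a black ring, top at 109 mm. Same kind: adapter_15_a. Origin: centre of the foot's underside; z up its axis; turn about z is free.
- adapter_micro_a: Loose rigid loaded adapter, 110 g: white round body 40 mm across, 85 mm tall, two grey rings; lowest 10 mm taper to a flat 30 mm foot, on which it also stands by itself. On top four small flat blue caps, 12 mm across, in a square, tops at 93 mm. Same kind: adapter_micro_b. Origin: centre of the foot's underside; z up its axis; turn about z is free.
- adapter_micro_b: Loose rigid loaded adapter, 110 g: white round body 40 mm across, 85 mm tall, two grey rings; lowest 10 mm taper to a flat 30 mm foot, on which it also stands by itself. On top four small flat blue caps, 12 mm across, in a square, tops at 93 mm. Same kind: adapter_micro_a. Origin: centre of the foot's underside; z up its axis; turn about z is free.
- adapter_50_b: Loose rigid loaded adapter, 110 g: white round body 40 mm across, 85 mm tall, two grey rings; lowest 10 mm taper to a flat 30 mm foot, on which it also stands by itself. On top one wide ribbed blue cap, 34 mm across, top at 104 mm. Same kind: adapter_50_a. Origin: centre of the foot's underside; z up its axis; turn about z is free.
- tray: Fixed empty shallow steel tray, 130 x 120 mm (x, y), lip 9 mm high, inner floor 3 mm above the bench: a free spot to park things. It lies left or right of the rotor (a closed green tip box, 67 mm high, on the other side). Origin: centre of its underside; z up. Beware: a tall centrifuge fills the bench beyond y = -0.57 m.
- beaker: Loose bystander: small glass beaker, 48 mm across the body, 60 mm tall. Origin: centre of its underside; z up.
- amber_bottle: Loose bystander: brown bottle with a black screw cap, 50 mm across, 108 mm tall. Origin: centre of its underside; z up.

How it is judged (in metres and radians):
At the end, for the whole second after the job is handed in: All six adapters are seated in the buckets (origin 26 to 36 mm above the bench, 75 to 95 mm from the rotor's axis, tilt under 0.12 rad) and at rest, and the two of each kind are over 158 mm apart (opposite buckets: 170 mm). Any balanced arrangement counts (z of adapter_50_a in the frame of rotor between 0.026 and 0.036 m and horizontal distance between adapter_50_a and rotor between 0.075 and 0.095 m and angle between each of adapter_50_a, adapter_15_a, adapter_15_b, adapter_micro_a, adapter_micro_b, adapter_50_b's own z axis and vertical below 0.12 rad and linear speed of each of adapter_50_a, adapter_15_a, adapter_15_b, adapter_micro_a, adapter_micro_b, adapter_50_b below 0.01 m/s and z of adapter_15_a in the frame of rotor between 0.026 and 0.036 m and horizontal distance between adapter_15_a and rotor between 0.075 and 0.095 m and z of adapter_15_b in the frame of rotor between 0.026 and 0.036 m and horizontal distance between adapter_15_b and rotor between 0.075 and 0.095 m and z of adapter_micro_a in the frame of rotor between 0.026 and 0.036 m and horizontal distance between adapter_micro_a and rotor between 0.075 and 0.095 m and z of adapter_micro_b in the frame of rotor between 0.026 and 0.036 m and horizontal distance between adapter_micro_b and rotor between 0.075 and 0.095 m and z of adapter_50_b in the frame of rotor between 0.026 and 0.036 m and horizontal distance between adapter_50_b and rotor between 0.075 and 0.095 m and horizontal distance between adapter_50_a and adapter_50_b above 0.158 m and horizontal distance between adapter_15_a and adapter_15_b above 0.158 m and horizontal distance between adapter_micro_a and adapter_micro_b above 0.158 m); the robot touches nothing.
It fails at once if an adapter is tipped over (tilt above 0.7 rad) (angle between any of adapter_50_a, adapter_15_a, adapter_15_b, adapter_micro_a, adapter_micro_b, adapter_50_b's own z axis and vertical above 0.7 rad).
It fails at once if the beaker or the brown bottle is moved more than 30 mm or tipped (distance of any of beaker, amber_bottle from where it was at the start of the episode above 0.03 m or angle between any of beaker, amber_bottle's own z axis and vertical above 0.5 rad).
It also fails if it takes over 106 s, if anything falls off the work surface, if the arm or the gripper's body presses on something with over 40 N, if the wrist force passes 120 N, or if a joint passes its speed limit or range.

## Robot

A 7-joint arm with a two-finger parallel gripper is mounted at the origin on a cart in front of the work surface, level with it; the furniture and walls round the work are solid. World frame = base frame: x ahead of the robot, y to its left, z up, the work surface at z = 0. Lengths are in m, angles in degrees, forces in N, time in s.
With the tool pointing down it reaches from about 0.4 to 0.875 m from the base axis. Payload 4.4 kg.
Tool frame: the origin (TCP) lies between the finger pads; the fingertips stand 8 mm ahead of it and the grasp point (between the pads) lies 11 mm behind it; z points along the fingers, y is the line along which they close (so a half turn about z gives the same grasp; the last joint's range is limited). The gripper opens to 85 mm and grips with 20 to 120 N. Pads are 22 mm wide; open, the fingers measure 114 mm over their backs; the gripper's body (76 mm by 85 mm) begins 54 mm behind the grasp point. The pads swing forward as they close: fully open they stand 13 mm farther back than shut.
Start: joints at [72.261, 36.005, 2.206, 86.941, -1.547, 57.084, -1.146], TCP at [0.157, -0.631, 0.218] pointing down, gripper open.
Joint ranges: [-175.42, 175.42], [-21.48, 121.26], [-71.46, 75.88], [10.55, 141.38], [-63.04, 243.04], [13.31, 113.54], [-168.57, 168.57]. Speed limits (degrees/s): [147.25, 147.25, 180, 180, 180, 180, 180].

## Interface

Orientations are given as a 3x3 rotation matrix whose columns are the frame's x, y, z axes.
In Python, from station import manip gives the robot as it stands.
- The arm moves only by the tool carry_out, never from a script. Its argument "commands" is a list that holds one entry, the list of rows, each a list of 5 numbers: the gripper's target within -1 to 1 (fully open at 1, half-way at 0, shut at -1), then the shift along the tool's x, y, z in units of 30 mm (1.0 is 30 mm), then the turn about the tool's z in degrees. A call has 1 to 12 rows; each row is the pose to reach, as a shift and turn from the pose commanded when the call began, along the tool's axes at that moment; what a row does not reach only later rows make up. A row lasts 1/12 s, in which the tool goes at most 41.7 mm and 7.16 degrees, less where a joint would pass 70% of its speed; a pose out of reach is approached as far as the arm can. A call with a gripper value outside its range is refused whole. The fingers move at their own pace and stop on an object; the grip force is fixed at half the most. Time passes only in rows, so rows that repeat a pose let the fingers close. It gives the time, the measured TCP pose, the force, the opening and the grip force at its end, in the units of the state.
- manip.sense(): the state, without advancing time (a new reading comes with each control period).
- manip.capture(name): name is "side" or "top"; returns the picture (480x640x3 uint8, red, green, blue); there is no depth.
- manip.camera_params(name): a dict with "K" (3x3 intrinsics, pixels), "k1" (the pictures are not rectified: a ray, as slopes to the right and down, at radius r is drawn at 1 + k1 r^2 times it, then the intrinsics apply), "R" (3x3) and "t" (3): a world point X has camera coordinates R X + t. Camera axes: x right, y down, z forward; pixel columns grow to the right and rows downward; lengths in m; the calibration is good to about 2 mm. A picture is of the moment at which its call begins. camera_params takes no time and is no camera call.
- manip.sign_off(): hands the job in; it is judged then, once.
Trained networks look in the newest picture that a camera, given by its name, has taken for a name from the list of things; names that differ only in an ending like _2 or _b are one class to them, and where a whole thing is asked for, a point or a joint stands for the part that bears it (a point fixed in the world has none). Each returns a list of dicts, best first, with "p" (0 to 1); they miss things now and then, are a little off and sometimes report something else, mostly with a low value. They report only what shows in the picture. A call takes as long as a camera call.
- manip.find_in(camera, name): "at" ([row, column] in pixels, amid what is visible of it).
- manip.cut_out(camera, name): "pixels" (480x640 bool, what is visible of it) and "at" ([row, column] in pixels, amid what is visible of it).
The state is a dict: "time": time; "joint_pos": joint angles; "dq": joint speeds; "tau": joint torques, N m; "position": TCP position; "ee_rot": TCP orientation; "ft_force": force on the tool from outside, world axes, zero at the start; "wrist_torque": the same for the moment, N m; "width": opening from 0.0 (shut) to 1.0 (fully open); "gripper_force": force on a finger pad.
Only numpy, scipy, OpenCV 4.12 (cv2) and the standard library are available. Lean on these libraries where they do the work, as an engineer would, in place of code of your own. Each camera call takes 0.05 s, during which the arm holds its last target. There are 200 camera calls.

## Working session

There is one attempt and no reset: what is moved stays moved. The work goes in short steps, Python scripts to look and compute and a tool call to move; the robot and the scene stay as the last step left them, time stands still between calls to the robot, and variables do not carry over. Pictures are saved under pics/ and viewed, at most 14 in all, crops included, and the job is handed in when it is done.

Besides the shell and the picture viewer there is one more tool, called as name(argument=value, ...) on one line, values as JSON. carry_out: Moves the arm, as the interface text tells. Its arguments: {"type":"object","properties":{"commands":{"type":"array","items":{"type":"array","items":{"type":"array","items":{"type":"number"}}}}},"required":["commands"]}

```bash
mkdir -p pics; cat > h.py <<'E'
import numpy as np, cv2
from station import manip as m
def ray(cam,rc):
    p=m.camera_params(cam);K=np.array(p["K"]);R=np.array(p["R"]);t=np.array(p["t"])
    d=np.array([(rc[1]-K[0,2])/K[0,0],(rc[0]-K[1,2])/K[1,1]]);u=d.copy()
    for _ in range(30): u=d/(1+p["k1"]*(u@u))
    return -R.T@t, R.T@np.array([u[0],u[1],1])
def at_z(cam,rc,z):
    c,d=ray(cam,rc); return c+d*(z-c[2])/d[2]
def proj(cam,X):
    p=m.camera_params(cam);K=np.array(p["K"]);c=np.array(p["R"])@X+np.array(p["t"])
    u=c[:2]/c[2];u=u*(1+p["k1"]*(u@u));return np.array([K[1,1]*u[1]+K[1,2],K[0,0]*u[0]+K[0,2]])
E
python3 - <<'E'
from h import *
np.set_printoptions(precision=3,suppress=True)
for c in ("top","side"):
    cv2.imwrite(f"pics/{c}0.png",m.capture(c)[:,:,::-1])
    print(c,"cam at",ray(c,(240,320)))
    for n,z in (("adapter_50_a",.134),("adapter_15_a",.139),("adapter_micro_a",.123),("rotor",.08),("tray",.003),("beaker",.03),("amber_bottle",.1)):
        for d in m.find_in(c,n): print(n,round(d["p"],2),np.round(d["at"]),at_z(c,d["at"],z)[:2])
s=m.sense();print(s["position"],s["ee_rot"],s["time"],s["width"])
E
```

```text
top cam at (array([ 0.369, -0.028,  1.033]), array([ 0.158,  0.018, -0.987]))
adapter_50_a 0.74 [201. 278.] [0.591 0.069]
adapter_50_a 0.73 [270. 304.] [0.455 0.019]
adapter_15_a 0.89 [256. 345.] [ 0.482 -0.06 ]
adapter_15_a 0.56 [216. 354.] [ 0.558 -0.078]
adapter_micro_a 0.74 [243. 272.] [0.51  0.081]
adapter_micro_a 0.66 [191. 319.] [ 0.613 -0.011]
rotor 0.75 [234. 313.] [0.534 0.003]
beaker 0.79 [207. 460.] [ 0.599 -0.312]
amber_bottle 0.72 [212. 179.] [0.578 0.274]
side cam at (array([ 0.454, -0.88 ,  0.711]), array([ 0.067,  0.802, -0.594]))
adapter_50_a 0.73 [201. 354.] [0.593 0.019]
adapter_50_a 0.66 [217. 282.] [ 0.456 -0.025]
adapter_15_a 0.74 [245. 348.] [ 0.565 -0.127]
adapter_15_a 0.65 [244. 302.] [ 0.486 -0.117]
adapter_micro_a 0.86 [228. 373.] [ 0.619 -0.057]
adapter_micro_a 0.69 [202. 311.] [0.513 0.041]
rotor 0.62 [253. 327.] [ 0.534 -0.069]
tray 0.88 [370. 284.] [ 0.447 -0.275]
beaker 0.88 [371. 380.] [ 0.596 -0.312]
amber_bottle 0.97 [172. 332.] [0.569 0.196]
[ 0.157 -0.631  0.218] [[ 0.97   0.241  0.   ]
 [ 0.241 -0.97  -0.   ]
 [ 0.     0.    -1.   ]] 0.8 1.0007962987095504
```

View pics/top0.png

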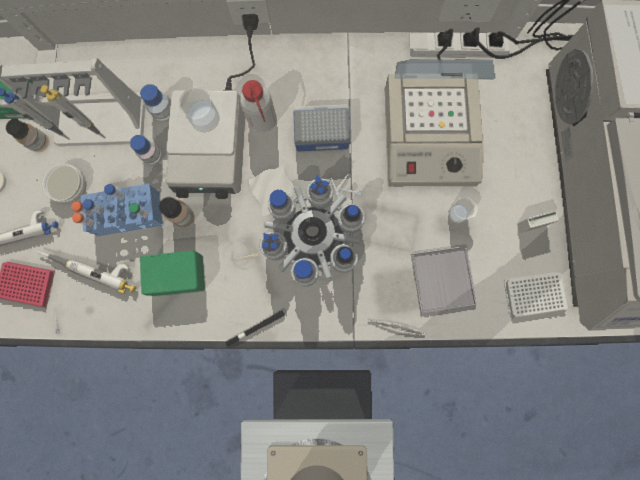

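View pics/side0.png

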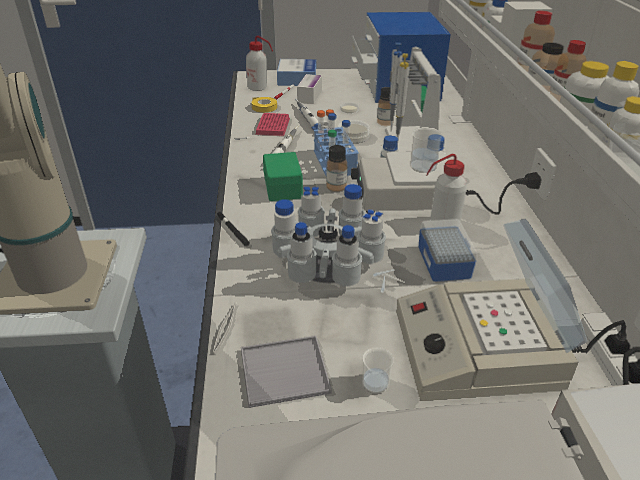

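The top view shows the rotor at about (234,313). Reading caps by slot: wide at (201,278) and (270,304), narrow at (256,345) and (216,354), micro at (243,272) and (191,319). The tray is at about (280,443), the beaker at (212,462) and the bottle at (212,176). The networks agree with the picture. Next I'll refine the positions with the blue caps.

```bash
cat >> h.py <<'E'
from scipy.optimize import least_squares
HZ={"50":.097,"15":.100,"micro":.091}
def caps(cam):
    im=m.capture(cam).astype(int);out=[]
    blue=(im[:,:,2]-im[:,:,0]>35)
    for k in HZ:
        for d in m.cut_out(cam,f"adapter_{k}_a"):
            if d["p"]<.3: continue
            mk=cv2.dilate(d["pixels"].astype(np.uint8),np.ones((3,3)))>0
            r,c=np.nonzero(mk&blue)
            if len(r)>15: out.append((k,round(d["p"],2),np.array([r.mean(),c.mean()]),len(r)))
    return out
E
python3 - <<'E'
from h import *
np.set_printoptions(precision=4,suppress=True)
obs=[]
for cam in ("top","side"):
    for k,p,rc,n in caps(cam):
        X=at_z(cam,rc,.03+HZ[k]); print(cam,k,p,n,rc,X[:2]); obs.append((cam,k,rc,X))
def slot(q,k): a=q[2]+k*np.pi/3; return q[:2]+.085*np.array([np.cos(a),np.sin(a)])
q=np.array([.535,.003,np.radians(-10)])
for cams in (("top",),("side",),("top","side")):
    def f(q):
        r=[]
        for cam,k,rc,X in obs:
            if cam in cams:
                d=[X[:2]-slot(q,i) for i in range(6)]; r.append(min(d,key=np.linalg.norm))
        return np.concatenate(r)
    s=least_squares(f,q,loss="soft_l1",f_scale=.003); print(cams,s.x[:2],np.degrees(s.x[2]),f(s.x)*1000)
for i in range(6): print(i,slot(s.x,i))
d=m.cut_out("side","tray")[0]; r,c=np.nonzero(d["pixels"])
P=np.array([at_z("side",x,.006)[:2] for x in zip(r,c)]);print(P.min(0),P.max(0))
E
```

```text
top 50 0.84 254 [268.5827 302.5827] [0.4594 0.0213]
top 50 0.81 228 [197.7675 277.7412] [0.5987 0.0698]
top 15 0.87 102 [210.1373 352.3725] [ 0.5716 -0.0753]
top 15 0.83 99 [253.2828 344.8687] [ 0.4877 -0.0595]
top 15 0.44 84 [233.119  294.3452] [0.5276 0.0369]
top micro 0.8 136 [240.6471 270.1029] [0.5149 0.0846]
top micro 0.69 132 [184.4697 318.8788] [ 0.6262 -0.0108]
top micro 0.41 254 [268.5827 302.5827] [0.46   0.0216]
side 50 0.92 221 [191.1041 352.8869] [0.5989 0.0673]
side 50 0.91 256 [207.2188 284.1094] [0.4599 0.0185]
side 15 0.9 135 [231.1111 347.7852] [ 0.5714 -0.0731]
side 15 0.71 134 [228.1716 300.6567] [ 0.4876 -0.0576]
side micro 0.93 98 [214.8061 372.3163] [ 0.6262 -0.0111]
side micro 0.62 92 [190.4674 310.75  ] [0.5155 0.0857]
('top',) [0.5436 0.0046] -10.976396266306775 [ -0.6729   0.4795  -0.5982   0.9564   0.2873   0.399   -0.1661   0.0302
  11.7941 -48.1099  -0.9461  -0.3662  -0.8355   0.7921  -0.0772   0.8093]
('side',) [0.5432 0.005 ] -10.843107973239983 [ 0.0351 -1.9859  0.1388 -2.5032  0.2457  2.1876 -0.0925  1.728  -0.5003
 -0.1226  0.1676  0.4402]
('top', 'side') [0.5434 0.0048] -10.907464111653269 [ -0.5059   0.4422  -0.3733   0.7516   0.3383   0.2278  -0.0957  -0.0405
  12.0384 -48.2143  -0.7018  -0.4706  -0.7073   0.554    0.0899   0.7719
  -0.2054  -1.7365  -0.0476  -2.41     0.1675   2.4058  -0.1887   1.8525
  -0.6506   0.1581  -0.0909   0.5958]
0 [ 0.6269 -0.0113]
1 [0.5991 0.069 ]
2 [0.5156 0.0851]
3 [0.4599 0.0209]
4 [ 0.4877 -0.0595]
5 [ 0.5712 -0.0755]Traceback (most recent call last):
  File "<stdin>", line 19, in <module>
  File "h.py", line 9, in at_z
    c,d=ray(cam,rc); return c+d*(z-c[2])/d[2]
        ~~~^^^^^^^^
  File "h.py", line 4, in ray
    p=m.camera_params(cam);K=np.array(p["K"]);R=np.array(p["R"]);t=np.array(p["t"])
ValueError: time passes only in moves, steps and waits
```

```bash
cat >> h.py <<'E'
YAW=-70.9
SL=[(.6269,-.0113),(.5991,.069),(.5156,.0851),(.4599,.0209),(.4877,-.0595),(.5712,-.0755)]
TRAY=(.45,-.265)
def go(xyz):
    s=m.sense();R=np.array(s["ee_rot"]);p=np.array(s["position"])
    d=R.T@(np.array(xyz)-p)/.03; y=np.degrees(np.arctan2(R[1,1],R[0,1]))
    print("pos",p.round(4),"t",round(s["time"],2),"w",round(s["width"]*85,1),"f",np.round(s["ft_force"],1),"grip",s["gripper_force"],"tilt",R[:,2].round(3))
    print("shift",d.round(2),"turn",round(-(((YAW-y)+180)%360-180),1))
E
python3 -c "
from h import *;go((*SL[5],.218))"
```

```text
pos [ 0.1569 -0.6308  0.218 ] t 1.25 w 85.0 f [-0.5  1.1 -0. ] grip 0.0 tilt [ 0.  0. -1.]
shift [ 17.87 -14.63   0.  ] turn -5.1
```

carry_out(commands=[[[0.4, 8.9, -7.3, 0, -5.1], [0.4, 8.9, -7.3, 0, -5.1], [0.4, 8.9, -7.3, 0, -5.1], [0.4, 8.9, -7.3, 0, -5.1], [0.4, 8.9, -7.3, 0, -5.1], [0.4, 8.9, -7.3, 0, -5.1], [0.4, 8.9, -7.3, 0, -5.1], [0.4, 8.9, -7.3, 0, -5.1], [0.4, 8.9, -7.3, 0, -5.1], [0.4, 8.9, -7.3, 0, -5.1], [0.4, 8.9, -7.3, 0, -5.1], [0.4, 8.9, -7.3, 0, -5.1]]])

```text
time: 2.25
position: [0.3623, -0.3552, 0.2181]
ee_rot: [[0.946, 0.325, -0.0], [0.325, -0.946, -0.001], [-0.001, 0.001, -1.0]]
ft_force: [-0.2, 0.4, -0.4]
width: 0.701
gripper_force: 0.0
```

```bash
python3 -c "
from h import *;go((*SL[5],.21))"
```

```text
pos [ 0.3623 -0.3552  0.2181] t 2.25 w 59.5 f [-0.2  0.4 -0.4] grip 0.0 tilt [-0.    -0.001 -1.   ]
shift [ 9.62 -6.55  0.26] turn -0.1
```

carry_out(commands=[[[0.4, 9.62, -6.55, 0.26, 0], [0.4, 9.62, -6.55, 0.26, 0], [0.4, 9.62, -6.55, 0.26, 0], [0.4, 9.62, -6.55, 0.26, 0], [0.4, 9.62, -6.55, 0.26, 0], [0.4, 9.62, -6.55, 0.26, 0], [0.4, 9.62, -6.55, 0.26, 0], [0.4, 9.62, -6.55, 0.26, 0], [0.4, 9.62, -6.55, 0.26, 0], [0.4, 9.62, -6.55, 0.26, 0], [0.4, 9.62, -6.55, 0.26, 0], [0.4, 9.62, -6.55, 0.26, 0]]])

```text
time: 3.25
position: [0.5708, -0.0769, 0.21]
ee_rot: [[0.946, 0.323, -0.001], [0.323, -0.946, -0.002], [-0.002, 0.001, -1.0]]
ft_force: [-0.2, -0.2, -0.1]
width: 0.702
gripper_force: 0.0
```

```bash
python3 -c "
from h import *;go((*SL[5],.09))
cv2.imwrite('pics/s1.png',cv2.resize(m.capture('side')[120:320,200:440,::-1],None,fx=3,fy=3))"
```

```text
pos [ 0.5708 -0.0769  0.21  ] t 3.25 w 59.7 f [-0.2 -0.2 -0.1] grip 0.0 tilt [-0.001 -0.002 -1.   ]
shift [ 0.04 -0.04  4.  ] turn -0.2
```

View pics/s1.png

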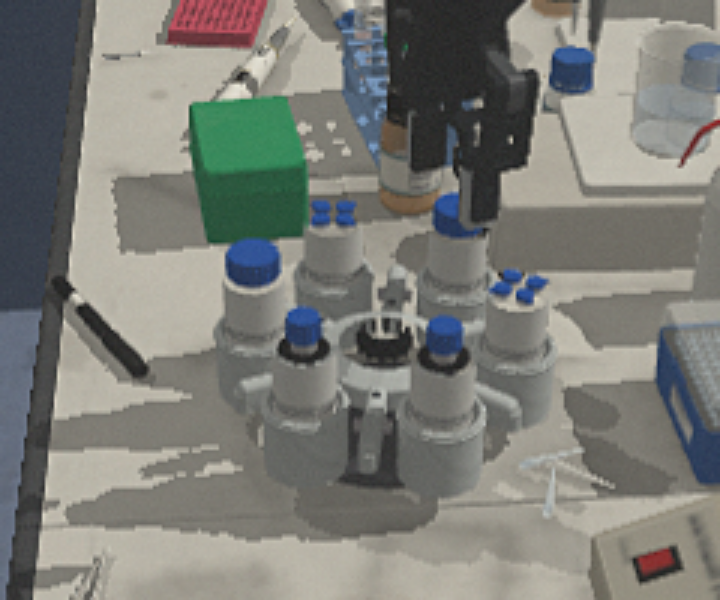

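The crop shows the open fingers hovering above the narrow-cap adapter at about (445,400), clear of everything. I'll descend.

carry_out(commands=[[[0.4, 0.04, -0.04, 0.5, 0], [0.4, 0.04, -0.04, 1, 0], [0.4, 0.04, -0.04, 1.5, 0], [0.4, 0.04, -0.04, 2, 0], [0.4, 0.04, -0.04, 2.4, 0], [0.4, 0.04, -0.04, 2.8, 0], [0.4, 0.04, -0.04, 3.2, 0], [0.4, 0.04, -0.04, 3.5, 0], [0.4, 0.04, -0.04, 3.8, 0], [0.4, 0.04, -0.04, 4, 0], [0.4, 0.04, -0.04, 4, 0], [0.4, 0.04, -0.04, 4, 0]]])

```text
time: 4.3
position: [0.5724, -0.0726, 0.0902]
ee_rot: [[0.945, 0.326, -0.0], [0.326, -0.945, -0.0], [-0.0, 0.0, -1.0]]
ft_force: [0.4, -0.6, -0.9]
width: 0.699
gripper_force: 0.0
```

carry_out(commands=[[[-1, 0, 0, 0, 0], [-1, 0, 0, 0, 0], [-1, 0, 0, 0, 0], [-1, 0, 0, 0, 0], [-1, 0, 0, 0, 0], [-1, 0, 0, 0, 0], [-1, 0, 0, 0, 0], [-1, 0, 0, 0, 0], [-1, 0, 0, 0, 0]]])

```text
time: 5.05
position: [0.5734, -0.0724, 0.0913]
ee_rot: [[0.945, 0.327, 0.002], [0.327, -0.945, -0.0], [0.002, 0.001, -1.0]]
ft_force: [-0.2, -0.1, 6.7]
width: 0.436
gripper_force: 59.8
```

```bash
python3 -c "
from h import *;go((*SL[5],.205))"
```

```text
pos [ 0.5734 -0.0724  0.0913] t 5.05 w 37.1 f [-0.2 -0.1  6.7] grip 59.80745573993772 tilt [ 0.002 -0.    -1.   ]
shift [-0.1   0.08 -3.79] turn -0.0
```

carry_out(commands=[[[-1, 0, 0, -0.3, 0], [-1, 0, 0, -0.7, 0], [-1, 0, 0, -1.1, 0], [-1, 0, 0, -1.5, 0], [-1, 0, 0, -1.9, 0], [-1, 0, 0, -2.3, 0], [-1, 0, 0, -2.7, 0], [-1, 0, 0, -3.1, 0], [-1, 0, 0, -3.5, 0], [-1, 0, 0, -3.8, 0], [-1, 0, 0, -3.8, 0], [-1, 0, 0, -3.8, 0]]])

```text
time: 6.05
position: [0.5725, -0.0723, 0.2046]
ee_rot: [[0.945, 0.327, 0.001], [0.327, -0.945, -0.0], [0.001, 0.0, -1.0]]
ft_force: [0.3, 0.9, -0.5]
width: 0.431
gripper_force: 60.4
```

```bash
python3 -c "
from h import *;go((*TRAY,.205))
cv2.imwrite('pics/s2.png',cv2.resize(m.capture('side')[80:320,180:460,::-1],None,fx=2.5,fy=2.5))"
```

```text
pos [ 0.5725 -0.0723  0.2046] t 6.05 w 36.6 f [ 0.3  0.9 -0.5] grip 60.3642717981711 tilt [ 0.001 -0.    -1.   ]
shift [-5.96  4.74 -0.02] turn -0.0
```

View pics/s2.png

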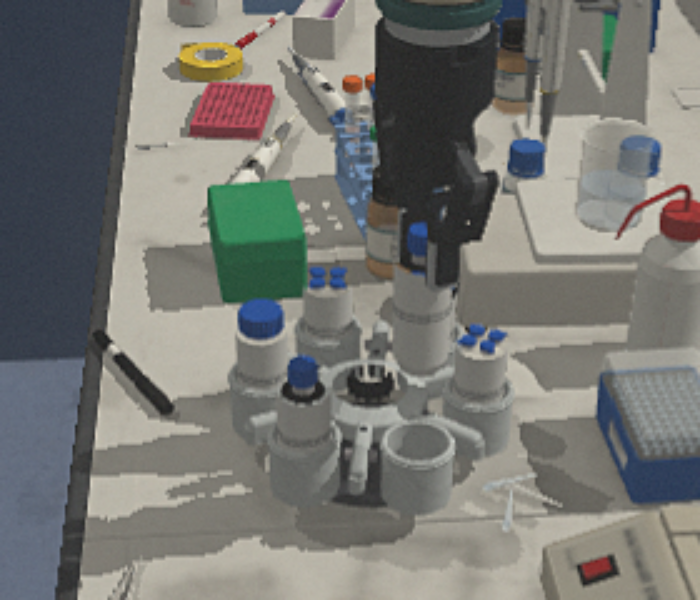

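The crop shows the narrow-cap adapter held upright at about (420,290), with its bucket at (418,465) empty. I'll take it to the tray.

carry_out(commands=[[[-1, -1, 0.8, 0, 0], [-1, -2, 1.6, 0, 0], [-1, -3, 2.4, 0, 0], [-1, -4, 3.2, 0, 0], [-1, -5, 4, 0, 0], [-1, -5.7, 4.5, 0, 0], [-1, -5.96, 4.74, 0, 0], [-1, -5.96, 4.74, 0, 0], [-1, -5.96, 4.74, 0, 0], [-1, -5.96, 4.74, 0, 0], [-1, -5.96, 4.74, 0, 0], [-1, -5.96, 4.74, 0, 0]]])

```text
time: 7.1
position: [0.451, -0.2634, 0.2041]
ee_rot: [[0.944, 0.33, 0.0], [0.33, -0.944, 0.001], [0.001, -0.001, -1.0]]
ft_force: [-0.1, 0.1, -0.2]
width: 0.43
gripper_force: 60.4
```

```bash
python3 -c "
from h import *;go((*TRAY,.065))
cv2.imwrite('pics/s3.png',m.capture('side')[150:450,160:480,::-1])"
```

```text
pos [ 0.451  -0.2634  0.2041] t 7.1 w 36.6 f [-0.1  0.1 -0.2] grip 60.39455008227378 tilt [ 0.     0.001 -1.   ]
shift [-0.05  0.04  4.64] turn 0.1
```

View pics/s3.png

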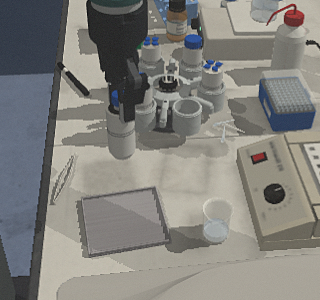

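The crop shows the adapter held upright, with the empty tray below it and the beaker clear at (217,220).

carry_out(commands=[[[-1, 0, 0, 0.7, 0], [-1, 0, 0, 1.4, 0], [-1, 0, 0, 2.1, 0], [-1, 0, 0, 2.7, 0], [-1, 0, 0, 3.3, 0], [-1, 0, 0, 3.7, 0], [-1, 0, 0, 4.1, 0], [-1, 0, 0, 4.35, 0], [-1, 0, 0, 4.5, 0], [-1, 0, 0, 4.55, 0], [-1, 0, 0, 4.55, 0], [-1, 0, 0, 4.55, 0]]])

```text
time: 8.15
position: [0.4504, -0.2652, 0.0682]
ee_rot: [[0.945, 0.327, 0.001], [0.327, -0.945, -0.0], [0.001, 0.001, -1.0]]
ft_force: [0.2, -0.1, -0.7]
width: 0.428
gripper_force: 60.4
```

carry_out(commands=[[[-1, 0, 0, 0.04, 0], [-1, 0, 0, 0.08, 0], [-1, 0, 0, 0.1, 0], [-1, 0, 0, 0.1, 0]]])

```text
time: 8.48
position: [0.45, -0.2651, 0.0648]
ee_rot: [[0.945, 0.327, 0.0], [0.327, -0.945, -0.0], [0.0, 0.0, -1.0]]
ft_force: [-0.6, -0.1, -0.4]
width: 0.435
gripper_force: 60.4
```

carry_out(commands=[[[-1, 0, 0, 0.02, 0], [-1, 0, 0, 0.04, 0], [-1, 0, 0, 0.06, 0], [-1, 0, 0, 0.06, 0]]])

```text
time: 8.82
position: [0.4506, -0.2653, 0.0642]
ee_rot: [[0.945, 0.327, 0.001], [0.327, -0.945, -0.001], [0.001, 0.001, -1.0]]
ft_force: [-1.1, 0.8, 9.8]
width: 0.435
gripper_force: 61.6
```

carry_out(commands=[[[0.4, 0, 0, 0, 0], [0.4, 0, 0, 0, 0], [0.4, 0, 0, 0, 0], [0.4, 0, 0, 0, 0], [0.4, 0, 0, 0, 0], [0.4, 0, 0, 0, 0], [0.4, 0, 0, -0.3, 0], [0.4, 0, 0, -0.8, 0], [0.4, 0, 0, -1.5, 0], [0.4, 0, 0, -2.5, 0], [0.4, 0, 0, -3.5, 0], [0.4, 0, 0, -4.5, 0]]])

```text
time: 9.82
position: [0.4496, -0.2649, 0.1998]
ee_rot: [[0.945, 0.327, -0.0], [0.327, -0.945, 0.0], [-0.0, -0.0, -1.0]]
ft_force: [0.2, 0.4, -0.1]
width: 0.704
gripper_force: 0.0
```

```bash
python3 -c "
from h import *;go((*SL[0],.205))
cv2.imwrite('pics/s4.png',m.capture('side')[150:450,160:480,::-1])"
```

```text
pos [ 0.4496 -0.2649  0.1998] t 9.82 w 59.8 f [ 0.2  0.4 -0.1] grip 0.0 tilt [-0.  0. -1.]
shift [ 8.35 -6.06 -0.17] turn -0.0
```

View pics/s4.png

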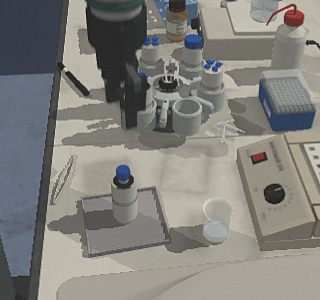

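The narrow-cap adapter stands upright in the tray at about (124,198) in the crop. Next is the micro adapter in slot 0.

carry_out(commands=[[[0.4, 8.35, -6.06, -0.17, 0], [0.4, 8.35, -6.06, -0.17, 0], [0.4, 8.35, -6.06, -0.17, 0], [0.4, 8.35, -6.06, -0.17, 0], [0.4, 8.35, -6.06, -0.17, 0], [0.4, 8.35, -6.06, -0.17, 0], [0.4, 8.35, -6.06, -0.17, 0], [0.4, 8.35, -6.06, -0.17, 0], [0.4, 8.35, -6.06, -0.17, 0], [0.4, 8.35, -6.06, -0.17, 0], [0.4, 8.35, -6.06, -0.17, 0], [0.4, 8.35, -6.06, -0.17, 0]]])

```text
time: 10.87
position: [0.6264, -0.0137, 0.2032]
ee_rot: [[0.946, 0.324, -0.001], [0.324, -0.946, -0.001], [-0.001, 0.001, -1.0]]
ft_force: [-0.6, -0.2, 0.1]
width: 0.696
gripper_force: 0.0
```

carry_out(commands=[[[0.4, 0, 0, 0, 0], [0.4, 0, 0, 0, 0], [0.4, 0, 0, 0, 0]]])

```text
time: 11.12
position: [0.6271, -0.0124, 0.2032]
ee_rot: [[0.946, 0.325, 0.0], [0.325, -0.946, -0.0], [-0.0, 0.0, -1.0]]
ft_force: [-0.4, -0.1, 0.1]
width: 0.698
gripper_force: 0.0
```

```bash
python3 -c "
from h import *;go((*SL[0],.091))"
```

```text
pos [ 0.6271 -0.0124  0.2032] t 11.12 w 59.4 f [-0.4 -0.1  0.1] grip 0.0 tilt [ 0. -0. -1.]
shift [ 0.01 -0.04  3.74] turn -0.1
```

Combined descend, then close.

carry_out(commands=[[[0.4, 0, -0.02, 0.5, 0], [0.4, 0, -0.02, 1, 0], [0.4, 0, -0.02, 1.5, 0], [0.4, 0, -0.02, 2, 0], [0.4, 0, -0.02, 2.4, 0], [0.4, 0, -0.02, 2.8, 0], [0.4, 0, -0.02, 3.2, 0], [0.4, 0, -0.02, 3.5, 0], [0.4, 0, -0.02, 3.74, 0], [0.4, 0, -0.02, 3.74, 0], [0.4, 0, -0.02, 3.74, 0], [0.4, 0, -0.02, 3.74, 0]]])

```text
time: 12.12
position: [0.6277, -0.0108, 0.0914]
ee_rot: [[0.945, 0.327, 0.001], [0.327, -0.945, 0.0], [0.001, 0.0, -1.0]]
ft_force: [0.6, -0.4, -0.3]
width: 0.702
gripper_force: 0.0
```

carry_out(commands=[[[-1, 0, 0, 0, 0], [-1, 0, 0, 0, 0], [-1, 0, 0, 0, 0], [-1, 0, 0, 0, 0], [-1, 0, 0, 0, 0], [-1, 0, 0, 0, 0], [-1, 0, 0, 0, 0], [-1, 0, 0, 0, 0], [-1, 0, 0, 0, 0]]])

```text
time: 12.87
position: [0.6279, -0.0108, 0.0921]
ee_rot: [[0.945, 0.327, 0.002], [0.327, -0.945, 0.0], [0.002, 0.001, -1.0]]
ft_force: [-0.6, 0.3, 5.8]
width: 0.438
gripper_force: 60.0
```

carry_out(commands=[[[-1, 0, 0, -0.3, 0], [-1, 0, 0, -0.7, 0], [-1, 0, 0, -1.1, 0], [-1, 0, 0, -1.5, 0], [-1, 0, 0, -1.9, 0], [-1, 0, 0, -2.3, 0], [-1, 0, 0, -2.7, 0], [-1, 0, 0, -3.1, 0], [-1, 0, 0, -3.5, 0], [-1, 0, 0, -3.8, 0], [-1, 0, 0, -3.8, 0], [-1, 0, 0, -3.8, 0]]])

```text
time: 13.87
position: [0.6274, -0.0109, 0.2055]
ee_rot: [[0.945, 0.327, 0.001], [0.327, -0.945, 0.0], [0.001, 0.0, -1.0]]
ft_force: [0.8, 0.5, -1.6]
width: 0.434
gripper_force: 60.3
```

```bash
python3 -c "
from h import *;go((*SL[5],.205))"
```

```text
pos [ 0.6274 -0.0109  0.2055] t 13.87 w 36.9 f [ 0.8  0.5 -1.6] grip 60.34184076357633 tilt [ 0.001  0.    -1.   ]
shift [-2.47  1.42  0.02] turn -0.0
```

carry_out(commands=[[[-1, -0.8, 0.5, 0, 0], [-1, -1.6, 0.9, 0, 0], [-1, -2.2, 1.2, 0, 0], [-1, -2.47, 1.42, 0, 0], [-1, -2.47, 1.42, 0, 0], [-1, -2.47, 1.42, 0, 0], [-1, -2.47, 1.42, 0, 0], [-1, -2.47, 1.42, 0, 0], [-1, -2.47, 1.42, 0, 0], [-1, -2.47, 1.42, 0, 0]]])

```text
time: 14.7
position: [0.5715, -0.0744, 0.2047]
ee_rot: [[0.945, 0.328, 0.0], [0.328, -0.945, 0.0], [0.0, -0.0, -1.0]]
ft_force: [0.1, 0.1, -1.7]
width: 0.433
gripper_force: 60.3
```

```bash
python3 -c "
from h import *;go((*SL[5],.15))
cv2.imwrite('pics/s5.png',cv2.resize(m.capture('side')[80:320,180:460,::-1],None,fx=2.5,fy=2.5))"
```

```text
pos [ 0.5715 -0.0744  0.2047] t 14.7 w 36.8 f [ 0.1  0.1 -1.7] grip 60.349263651296496 tilt [ 0.  0. -1.]
shift [-0.02  0.03  1.82] turn 0.0
```

View pics/s5.png

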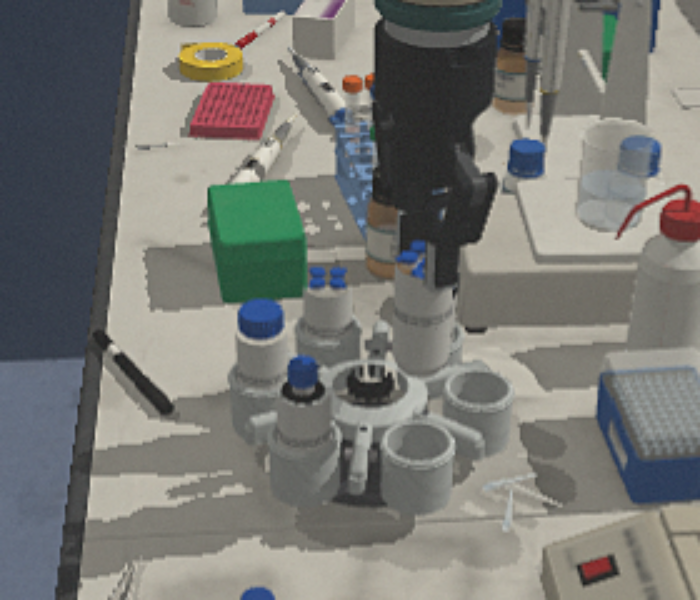

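The crop shows the micro adapter held upright at about (420,300), with slots 0 (478,395) and 5 (418,455) empty. I'll insert it.

carry_out(commands=[[[-1, 0, 0.02, 0.4, 0], [-1, 0, 0.02, 0.8, 0], [-1, 0, 0.02, 1.2, 0], [-1, 0, 0.02, 1.6, 0], [-1, 0, 0.02, 1.9, 0], [-1, 0, 0.02, 2.1, 0], [-1, 0, 0.02, 2.3, 0], [-1, 0, 0.02, 2.5, 0], [-1, 0, 0.02, 2.7, 0], [-1, 0, 0.02, 2.8, 0], [-1, 0, 0.02, 2.8, 0]]])

```text
time: 15.67
position: [0.5708, -0.0759, 0.1202]
ee_rot: [[0.945, 0.327, -0.001], [0.327, -0.945, 0.0], [-0.001, -0.0, -1.0]]
ft_force: [0.0, 0.8, -1.2]
width: 0.435
gripper_force: 60.4
```

carry_out(commands=[[[-1, 0, 0, 0.1, 0], [-1, 0, 0, 0.2, 0], [-1, 0, 0, 0.3, 0], [-1, 0, 0, 0.4, 0], [-1, 0, 0, 0.5, 0], [-1, 0, 0, 0.6, 0], [-1, 0, 0, 0.7, 0], [-1, 0, 0, 0.8, 0], [-1, 0, 0, 0.86, 0], [-1, 0, 0, 0.92, 0], [-1, 0, 0, 0.92, 0]]])

```text
time: 16.58
position: [0.571, -0.0759, 0.0928]
ee_rot: [[0.945, 0.327, -0.001], [0.327, -0.945, 0.0], [-0.001, -0.0, -1.0]]
ft_force: [-0.2, -0.2, -1.2]
width: 0.437
gripper_force: 60.4
```

carry_out(commands=[[[-1, 0, 0, 0.03, 0], [0.4, 0, 0, 0.03, 0], [0.4, 0, 0, 0.03, 0], [0.4, 0, 0, 0.03, 0], [0.4, 0, 0, 0.03, 0], [0.4, 0, 0, 0.03, 0], [0.4, 0, 0, -0.4, 0], [0.4, 0, 0, -1, 0], [0.4, 0, 0, -1.8, 0], [0.4, 0, 0, -2.6, 0], [0.4, 0, 0, -3.4, 0], [0.4, 0, 0, -3.75, 0]]])

```text
time: 17.58
position: [0.5729, -0.0761, 0.2089]
ee_rot: [[0.945, 0.327, 0.005], [0.327, -0.945, -0.001], [0.005, 0.002, -1.0]]
ft_force: [1.1, -0.3, -0.2]
width: 0.705
gripper_force: 0.0
```

```bash
python3 -c "
from h import *;go((*SL[1],.205))"
```

```text
pos [ 0.5729 -0.0761  0.2089] t 17.58 w 59.9 f [ 1.1 -0.3 -0.2] grip 0.0 tilt [ 0.005 -0.001 -1.   ]
shift [ 2.41 -4.29  0.13] turn -0.0
```

carry_out(commands=[[[0.4, 2.45, -4.26, 0.05, 0], [0.4, 2.45, -4.26, 0.05, 0], [0.4, 2.45, -4.26, 0.05, 0], [0.4, 2.45, -4.26, 0.05, 0], [0.4, 2.45, -4.26, 0.05, 0], [0.4, 2.45, -4.26, 0.05, 0], [0.4, 2.45, -4.26, 0.05, 0], [0.4, 2.45, -4.26, 0.05, 0], [0.4, 2.45, -4.26, 0.05, 0], [0.4, 2.45, -4.26, 0.05, 0], [0.4, 2.45, -4.26, 0.05, 0]]])

```text
time: 18.5
position: [0.5989, 0.0679, 0.2043]
ee_rot: [[0.946, 0.325, 0.0], [0.325, -0.946, -0.0], [0.0, 0.0, -1.0]]
ft_force: [0.1, -0.7, -1.4]
width: 0.698
gripper_force: 0.0
```

```bash
python3 -c "
from h import *;go((*SL[1],.0915))
cv2.imwrite('pics/s6.png',cv2.resize(m.capture('side')[80:320,180:460,::-1],None,fx=2.5,fy=2.5))"
```

```text
pos [0.5989 0.0679 0.2043] t 18.5 w 59.4 f [ 0.1 -0.7 -1.4] grip 0.0 tilt [ 0. -0. -1.]
shift [ 0.02 -0.03  3.76] turn -0.1
```

View pics/s6.png

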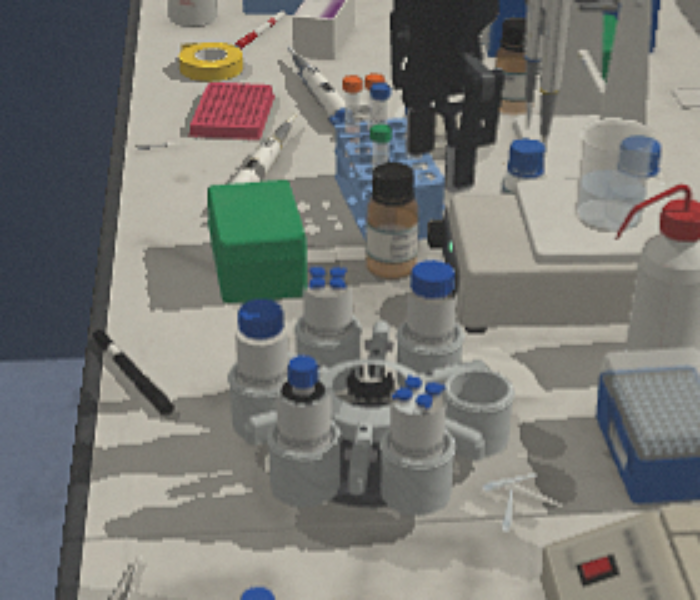

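The crop shows the micro adapter seated in slot 5 at (418,430) and slot 0 empty. Next is the wide cap at (432,310), from slot 1 to slot 0.

carry_out(commands=[[[0.4, 0, -0.02, 0.5, 0], [0.4, 0, -0.02, 1, 0], [0.4, 0, -0.02, 1.5, 0], [0.4, 0, -0.02, 2, 0], [0.4, 0, -0.02, 2.4, 0], [0.4, 0, -0.02, 2.8, 0], [0.4, 0, -0.02, 3.2, 0], [0.4, 0, -0.02, 3.5, 0], [0.4, 0, -0.02, 3.76, 0], [0.4, 0, -0.02, 3.76, 0], [0.4, 0, -0.02, 3.76, 0], [0.4, 0, -0.02, 3.76, 0]]])

```text
time: 19.55
position: [0.5992, 0.0695, 0.0919]
ee_rot: [[0.945, 0.327, 0.001], [0.327, -0.945, 0.0], [0.001, 0.0, -1.0]]
ft_force: [0.9, -0.2, -0.5]
width: 0.703
gripper_force: 0.0
```

carry_out(commands=[[[-1, 0, 0, 0, 0], [-1, 0, 0, 0, 0], [-1, 0, 0, 0, 0], [-1, 0, 0, 0, 0], [-1, 0, 0, 0, 0], [-1, 0, 0, 0, 0], [-1, 0, 0, 0, 0], [-1, 0, 0, 0, 0], [-1, 0, 0, 0, 0]]])

```text
time: 20.3
position: [0.5994, 0.0696, 0.0926]
ee_rot: [[0.945, 0.327, 0.002], [0.327, -0.945, 0.0], [0.002, 0.0, -1.0]]
ft_force: [-0.8, 0.2, 5.4]
width: 0.434
gripper_force: 59.8
```

carry_out(commands=[[[-1, 0, 0, -0.3, 0], [-1, 0, 0, -0.7, 0], [-1, 0, 0, -1.1, 0], [-1, 0, 0, -1.5, 0], [-1, 0, 0, -1.9, 0], [-1, 0, 0, -2.3, 0], [-1, 0, 0, -2.7, 0], [-1, 0, 0, -3.1, 0], [-1, 0, 0, -3.5, 0], [-1, 0, 0, -3.8, 0], [-1, 0, 0, -3.8, 0], [-1, 0, 0, -3.8, 0]]])

```text
time: 21.3
position: [0.599, 0.0695, 0.2063]
ee_rot: [[0.945, 0.327, 0.002], [0.327, -0.945, 0.0], [0.002, 0.0, -1.0]]
ft_force: [0.4, 0.1, -1.4]
width: 0.433
gripper_force: 60.3
```

```bash
python3 -c "
from h import *;go((*SL[0],.205))"
```

```text
pos [0.599  0.0695 0.2063] t 21.3 w 36.8 f [ 0.4  0.1 -1.4] grip 60.345969423651695 tilt [ 0.002  0.    -1.   ]
shift [-0.    2.85  0.04] turn -0.0
```

carry_out(commands=[[[-1, 0, 0.9, 0, 0], [-1, 0, 1.7, 0, 0], [-1, 0, 2.4, 0, 0], [-1, 0, 2.85, 0, 0], [-1, 0, 2.85, 0, 0], [-1, 0, 2.85, 0, 0], [-1, 0, 2.85, 0, 0], [-1, 0, 2.85, 0, 0], [-1, 0, 2.85, 0, 0], [-1, 0, 2.85, 0, 0]]])

```text
time: 22.13
position: [0.6265, -0.0101, 0.2055]
ee_rot: [[0.945, 0.328, -0.0], [0.328, -0.945, 0.001], [0.0, -0.001, -1.0]]
ft_force: [-0.0, -0.4, -1.3]
width: 0.432
gripper_force: 60.4
```

carry_out(commands=[[[-1, 0, 0, 0.4, 0], [-1, 0, 0, 0.8, 0], [-1, 0, 0, 1.2, 0], [-1, 0, 0, 1.6, 0], [-1, 0, 0, 1.9, 0], [-1, 0, 0, 2.1, 0], [-1, 0, 0, 2.3, 0], [-1, 0, 0, 2.5, 0], [-1, 0, 0, 2.7, 0], [-1, 0, 0, 2.8, 0], [-1, 0, 0, 2.8, 0]]])

```text
time: 23.05
position: [0.6262, -0.0114, 0.1207]
ee_rot: [[0.945, 0.327, -0.001], [0.327, -0.945, -0.0], [-0.001, -0.0, -1.0]]
ft_force: [0.4, 0.4, -1.5]
width: 0.432
gripper_force: 60.4
```

```bash
python3 -c "
from h import *;go((*SL[0],.0925))"
```

```text
pos [ 0.6262 -0.0114  0.1207] t 23.05 w 36.7 f [ 0.4  0.4 -1.5] grip 60.40084071457386 tilt [-0.001 -0.    -1.   ]
shift [0.02 0.01 0.94] turn -0.0
```

carry_out(commands=[[[-1, 0, 0, 0.1, 0], [-1, 0, 0, 0.2, 0], [-1, 0, 0, 0.3, 0], [-1, 0, 0, 0.4, 0], [-1, 0, 0, 0.5, 0], [-1, 0, 0, 0.6, 0], [-1, 0, 0, 0.7, 0], [-1, 0, 0, 0.8, 0], [-1, 0, 0, 0.86, 0], [-1, 0, 0, 0.93, 0], [-1, 0, 0, 0.93, 0]]])

```text
time: 23.97
position: [0.6264, -0.0114, 0.093]
ee_rot: [[0.945, 0.327, -0.001], [0.327, -0.945, -0.0], [-0.001, -0.0, -1.0]]
ft_force: [-0.1, 0.2, -1.7]
width: 0.434
gripper_force: 60.4
```

carry_out(commands=[[[-1, 0, 0, 0.02, 0], [0.4, 0, 0, 0.02, 0], [0.4, 0, 0, 0.02, 0], [0.4, 0, 0, 0.02, 0], [0.4, 0, 0, 0.02, 0], [0.4, 0, 0, 0.02, 0], [0.4, 0, 0, -0.4, 0], [0.4, 0, 0, -1, 0], [0.4, 0, 0, -1.8, 0], [0.4, 0, 0, -2.6, 0], [0.4, 0, 0, -3.4, 0], [0.4, 0, 0, -3.75, 0]]])

```text
time: 24.97
position: [0.6286, -0.0113, 0.2104]
ee_rot: [[0.945, 0.327, 0.006], [0.327, -0.945, 0.0], [0.006, 0.002, -1.0]]
ft_force: [1.3, -0.2, -0.0]
width: 0.704
gripper_force: 0.0
```

```bash
python3 -c "
from h import *;go((*TRAY,.205))"
```

```text
pos [ 0.6286 -0.0113  0.2104] t 24.97 w 59.9 f [ 1.3 -0.2 -0. ] grip 0.0 tilt [ 0.006  0.    -1.   ]
shift [-8.39  6.05  0.14] turn -0.0
```

carry_out(commands=[[[0.4, -8.34, 6.06, 0, 0], [0.4, -8.34, 6.06, 0, 0], [0.4, -8.34, 6.06, 0, 0], [0.4, -8.34, 6.06, 0, 0], [0.4, -8.34, 6.06, 0, 0], [0.4, -8.34, 6.06, 0, 0], [0.4, -8.34, 6.06, 0, 0], [0.4, -8.34, 6.06, 0, 0], [0.4, -8.34, 6.06, 0, 0], [0.4, -8.34, 6.06, 0, 0], [0.4, -8.34, 6.06, 0, 0], [0.4, -8.34, 6.06, 0, 0]]])

```text
time: 25.97
position: [0.4507, -0.2633, 0.2061]
ee_rot: [[0.944, 0.329, 0.001], [0.329, -0.944, 0.001], [0.001, -0.001, -1.0]]
ft_force: [-0.2, 0.8, 0.7]
width: 0.702
gripper_force: 0.0
```

carry_out(commands=[[[0.4, 0, 0, 0, 0], [0.4, 0, 0, 0, 0], [0.4, 0, 0, 0, 0], [0.4, 0, 0, 0, 0]]])

```text
time: 26.3
position: [0.4499, -0.2644, 0.206]
ee_rot: [[0.945, 0.328, -0.0], [0.328, -0.945, 0.0], [0.0, -0.0, -1.0]]
ft_force: [0.9, 0.7, -0.2]
width: 0.697
gripper_force: 0.0
```

```bash
python3 -c "
from h import *;go((*TRAY,.0645))
cv2.imwrite('pics/s7.png',m.capture('side')[:,100:600,::-1])
for k in caps('side'): print(k, at_z('side',k[2],(.03 if k[2][0]<300 else .003)+HZ[k[0]]))"
```

```text
pos [ 0.4499 -0.2644  0.206 ] t 26.3 w 59.3 f [ 0.9  0.7 -0.2] grip 0.0 tilt [-0.  0. -1.]
shift [-0.    0.02  4.72] turn 0.0
('50', 0.84, array([212.9832636 , 372.47698745]), 239) [ 0.62573776 -0.01388676  0.127     ]
('15', 0.81, array([322.25925926, 282.74603175]), 189) [ 0.44837185 -0.26683191  0.103     ]
('micro', 0.97, array([190.4673913, 310.75     ]), 92) [0.51551716 0.08569672 0.121     ]
```

View pics/s7.png

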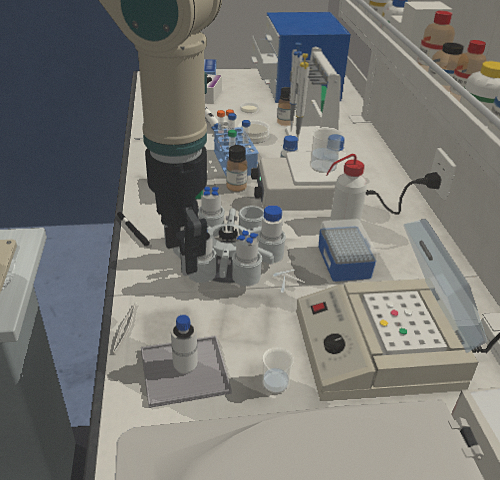

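The wide cap is seated in slot 0 at (272,215), slot 1 is empty at (252,215), and the parked adapter is upright at (183,345). I'll pick it up.

carry_out(commands=[[[0.4, 0, 0.02, 0.7, 0], [0.4, 0, 0.02, 1.4, 0], [0.4, 0, 0.02, 2, 0], [0.4, 0, 0.02, 2.6, 0], [0.4, 0, 0.02, 3.2, 0], [0.4, 0, 0.02, 3.7, 0], [0.4, 0, 0.02, 4.1, 0], [0.4, 0, 0.02, 4.4, 0], [0.4, 0, 0.02, 4.7, 0], [0.4, 0, 0.02, 4.7, 0], [0.4, 0, 0.02, 4.7, 0], [0.4, 0, 0.02, 4.7, 0]]])

```text
time: 27.55
position: [0.4502, -0.2657, 0.0655]
ee_rot: [[0.945, 0.327, 0.001], [0.327, -0.945, -0.0], [0.001, 0.001, -1.0]]
ft_force: [-0.6, -0.0, 0.5]
width: 0.698
gripper_force: 0.0
```

carry_out(commands=[[[-1, 0, 0, 0, 0], [-1, 0, 0, 0, 0], [-1, 0, 0, 0, 0], [-1, 0, 0, 0, 0], [-1, 0, 0, 0, 0], [-1, 0, 0, 0, 0], [-1, 0, 0, 0, 0], [-1, 0, 0, 0, 0], [-1, 0, 0, 0, 0]]])

```text
time: 28.3
position: [0.4506, -0.2659, 0.0662]
ee_rot: [[0.945, 0.327, 0.002], [0.327, -0.945, -0.001], [0.002, 0.002, -1.0]]
ft_force: [-0.8, 0.0, 6.7]
width: 0.433
gripper_force: 59.3
```

carry_out(commands=[[[-1, 0, 0, -0.3, 0], [-1, 0, 0, -0.8, 0], [-1, 0, 0, -1.3, 0], [-1, 0, 0, -1.9, 0], [-1, 0, 0, -2.5, 0], [-1, 0, 0, -3.1, 0], [-1, 0, 0, -3.7, 0], [-1, 0, 0, -4.2, 0], [-1, 0, 0, -4.6, 0], [-1, 0, 0, -4.8, 0], [-1, 0, 0, -4.8, 0], [-1, 0, 0, -4.8, 0]]])

```text
time: 29.3
position: [0.4496, -0.2654, 0.2091]
ee_rot: [[0.945, 0.327, 0.0], [0.327, -0.945, -0.0], [0.0, 0.0, -1.0]]
ft_force: [-1.0, -0.4, -0.8]
width: 0.432
gripper_force: 60.2
```

```bash
python3 -c "
from h import *;go((*SL[1],.208))"
```

```text
pos [ 0.4496 -0.2654  0.2091] t 29.3 w 36.7 f [-1.  -0.4 -0.8] grip 60.237264884635806 tilt [ 0. -0. -1.]
shift [ 8.35 -8.91  0.04] turn -0.0
```

carry_out(commands=[[[-1, 0.8, -0.8, -0.5, 0], [-1, 1.7, -1.8, -0.7, 0], [-1, 2.6, -2.8, -0.7, 0], [-1, 3.5, -3.7, -0.7, 0], [-1, 4.4, -4.7, -0.7, 0], [-1, 5.2, -5.6, -0.7, 0], [-1, 6, -6.4, -0.7, 0], [-1, 6.8, -7.3, -0.7, 0], [-1, 7.6, -8.1, -0.7, 0], [-1, 8.1, -8.6, -0.7, 0], [-1, 8.35, -8.91, -0.7, 0], [-1, 8.35, -8.91, -0.7, 0]]])

```text
time: 30.3
position: [0.599, 0.0724, 0.2287]
ee_rot: [[0.944, 0.331, -0.002], [0.331, -0.944, 0.002], [-0.001, -0.002, -1.0]]
ft_force: [-0.5, 0.7, -1.5]
width: 0.432
gripper_force: 60.4
```

carry_out(commands=[[[-1, 0, 0, 0, 0], [-1, 0, 0, 0.2, 0], [-1, 0, 0, 0.5, 0], [-1, 0, 0, 0.7, 0], [-1, 0, 0, 0.7, 0], [-1, 0, 0, 0.7, 0], [-1, 0, 0, 0.7, 0]]])

```text
time: 30.88
position: [0.5992, 0.0686, 0.209]
ee_rot: [[0.945, 0.326, 0.0], [0.326, -0.945, -0.0], [0.0, 0.0, -1.0]]
ft_force: [0.6, 0.3, -1.0]
width: 0.433
gripper_force: 60.4
```

```bash
python3 -c "
from h import *;go((*SL[1],.12))
cv2.imwrite('pics/s8.png',cv2.resize(m.capture('side')[80:320,180:460,::-1],None,fx=2.5,fy=2.5))"
```

```text
pos [0.5992 0.0686 0.209 ] t 30.88 w 36.8 f [ 0.6  0.3 -1. ] grip 60.39613631553948 tilt [ 0. -0. -1.]
shift [ 0.   -0.02  2.97] turn -0.1
```

View pics/s8.png

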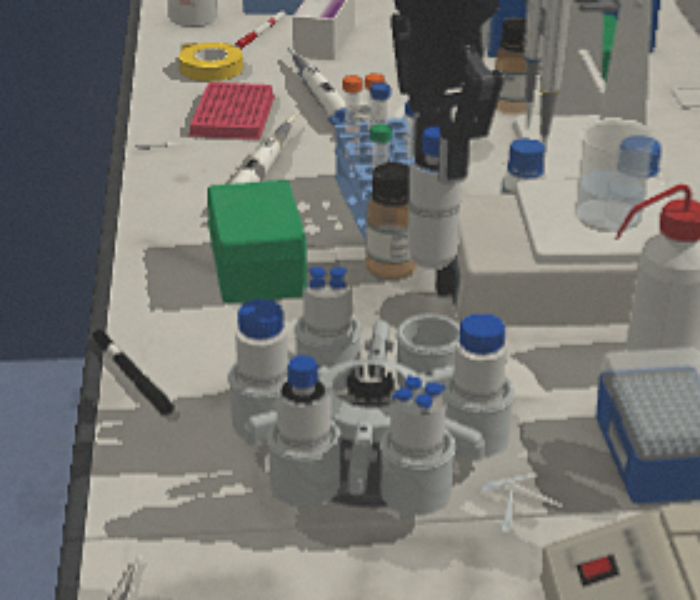

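The crop shows the held narrow-cap adapter upright at (432,210), above the empty slot 1 bucket at (430,340). I'll insert it.

carry_out(commands=[[[-1, 0, 0, 0.4, 0], [-1, 0, 0, 0.8, 0], [-1, 0, 0, 1.2, 0], [-1, 0, 0, 1.6, 0], [-1, 0, 0, 1.9, 0], [-1, 0, 0, 2.2, 0], [-1, 0, 0, 2.4, 0], [-1, 0, 0, 2.6, 0], [-1, 0, 0, 2.8, 0], [-1, 0, 0, 2.95, 0], [-1, 0, 0, 2.95, 0], [-1, 0, 0, 2.95, 0]]])

```text
time: 31.93
position: [0.5993, 0.0691, 0.1205]
ee_rot: [[0.945, 0.327, 0.0], [0.327, -0.945, 0.0], [0.0, -0.0, -1.0]]
ft_force: [1.0, 0.4, -1.5]
width: 0.432
gripper_force: 60.4
```

carry_out(commands=[[[-1, 0, 0, 0.1, 0], [-1, 0, 0, 0.2, 0], [-1, 0, 0, 0.3, 0], [-1, 0, 0, 0.4, 0], [-1, 0, 0, 0.5, 0], [-1, 0, 0, 0.6, 0], [-1, 0, 0, 0.7, 0], [-1, 0, 0, 0.8, 0], [-1, 0, 0, 0.86, 0], [-1, 0, 0, 0.9, 0], [-1, 0, 0, 0.9, 0]]])

```text
time: 32.85
position: [0.5993, 0.069, 0.0935]
ee_rot: [[0.945, 0.327, 0.0], [0.327, -0.945, 0.0], [0.0, 0.0, -1.0]]
ft_force: [-0.5, 0.6, -1.2]
width: 0.427
gripper_force: 60.4
```

Release, rise, then move aside to the right for a clear view.

carry_out(commands=[[[-1, 0, 0, 0.02, 0], [0.4, 0, 0, 0.02, 0], [0.4, 0, 0, 0.02, 0], [0.4, 0, 0, 0.02, 0], [0.4, 0, 0, 0.02, 0], [0.4, 0, 0, 0.02, 0], [0.4, 0, 0, -0.4, 0], [0.4, 0, 0, -1, 0], [0.4, 0, 0, -1.8, 0], [0.4, 0, 0, -2.6, 0], [0.4, 0, 0, -3.4, 0], [0.4, 0, 0, -3.8, 0]]])

```text
time: 33.85
position: [0.6006, 0.0691, 0.2106]
ee_rot: [[0.945, 0.327, 0.004], [0.327, -0.945, 0.001], [0.004, 0.001, -1.0]]
ft_force: [0.6, -0.2, 0.1]
width: 0.697
gripper_force: 0.0
```

carry_out(commands=[[[0.4, -8.3, 8.9, -0.5, 0], [0.4, -8.3, 8.9, -0.5, 0], [0.4, -8.3, 8.9, -0.5, 0], [0.4, -8.3, 8.9, -0.5, 0], [0.4, -8.3, 8.9, -0.5, 0], [0.4, -8.3, 8.9, -0.5, 0], [0.4, -8.3, 8.9, -0.5, 0], [0.4, -8.3, 8.9, -0.5, 0], [0.4, -8.3, 8.9, -0.5, 0], [0.4, -8.3, 8.9, -0.5, 0], [0.4, -8.3, 8.9, -0.5, 0], [0.4, -8.3, 8.9, -0.5, 0]]])

```text
time: 34.85
position: [0.4514, -0.264, 0.2225]
ee_rot: [[0.945, 0.327, 0.0], [0.327, -0.945, 0.001], [0.001, -0.001, -1.0]]
ft_force: [0.0, 0.8, 0.0]
width: 0.7
gripper_force: 0.0
```

```bash
python3 -c "
from h import *
a=cv2.resize(m.capture('side')[150:310,250:410,::-1],None,fx=2.5,fy=2.5)
b=cv2.resize(m.capture('top')[150:310,230:390,::-1],None,fx=2.5,fy=2.5)
cv2.imwrite('pics/end.png',np.hstack([a,b]))
for k in caps('top'): print(k, at_z('top',k[2],.03+HZ[k[0]]))
for n in ('beaker','amber_bottle'): print(n,[(d['p'],d['at']) for d in m.find_in('top',n)])"
```

```text
('50', 0.87, array([268.56640625, 302.59765625]), 256) [0.45947175 0.02127415 0.127     ]
('50', 0.59, array([183.53061224, 319.10204082]), 245) [ 0.62637913 -0.01132098  0.127     ]
('15', 0.79, array([253.23, 344.85]), 100) [ 0.48775593 -0.0594702   0.13      ]
('15', 0.6, array([197.23076923, 278.46153846]), 91) [0.59899768 0.06804319 0.13      ]
('micro', 0.73, array([212.28571429, 352.45864662]), 133) [ 0.56927581 -0.07587375  0.121     ]
('micro', 0.54, array([240.60144928, 270.00724638]), 138) [0.51499773 0.0848176  0.121     ]
beaker [(0.93, [207.8, 458.9])]
amber_bottle [(0.73, [211.6, 176.8])]
```

View pics/end.png

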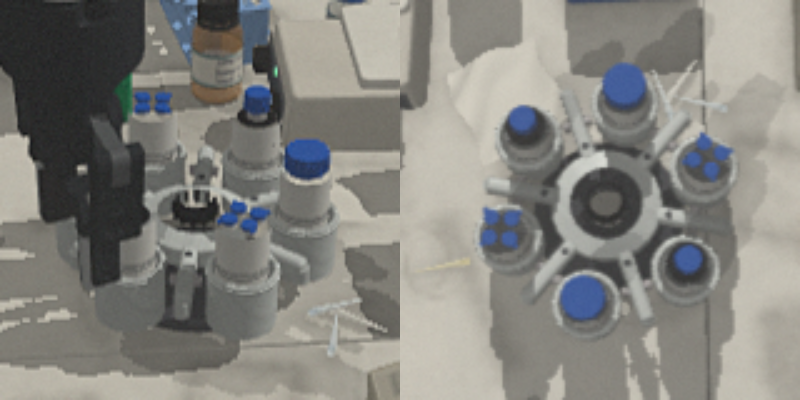

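The picture shows all six adapters seated and upright. In the right half, wide caps face each other at (625,85) and (583,297), narrow at (523,120) and (688,260), micro at (707,157) and (502,230). The beaker and bottle have not moved.

```bash
python3 -c "
from h import *;print(m.sign_off())"
```

```text
the job is handed in; nothing more can be done
None
```

The rotor is balanced and the job is handed in: in the final pictures all six adapters sit upright in their buckets facing their own kind, and the beaker and brown bottle have not moved (about 35 s of the 106 s used; no verdict came back).

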